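# Unplug the probe thermometer and stand it in the cup

### The arm

A 7-joint arm with a two-finger parallel gripper is mounted at the origin on the work surface. World frame = base frame: x ahead of the robot, y to its left, z up, the work surface at z = 0. Lengths are in m, angles in rad, forces in N, time in s.
With the tool pointing down it reaches from about 0.4 to 0.875 m from the base axis. Payload 19.3 kg.
Tool frame: the origin (TCP) lies at the very end of the fingers, on their centre line; the grasp point (between the pads) lies 19 mm behind it; z points along the fingers, y is the direction in which the jaws open and shut (so a half turn about z gives the same grasp; the last joint's range is limited). The gripper opens to 85 mm and grips with 20 to 120 N. Pads are 22 mm wide; open, the fingers measure 114 mm over their backs; the gripper's body (76 mm by 85 mm) begins 54 mm behind the grasp point. The pads swing forward as they close: fully open they stand 13 mm farther back than shut.
Start: joints at [-1.405, 0.521, -0.036, 1.599, 0.021, 1.021, -0.113], TCP at [0.146, 0.608, 0.231] pointing down, gripper open.
Joint ranges: [-2.91, 2.91], [-0.3, 2.13], [-1.5, 1.42], [0.17, 2.43], [-1.26, 4.41], [0.16, 1.93], [-2.52, 2.52]. Speed limits (rad/s): [1.89, 1.89, 2.39, 2.39, 3.01, 3.01, 3.01].

### API

Orientations are given as a unit quaternion [x, y, z, w].
In Python, from station import manip gives the robot as it stands.
- The arm moves only by the tool move_arm, never from a script. Its argument "series" is a list of rows, each a list of 4 numbers: the shift along the tool's x, y, z in cm, then the turn about the tool's z in degrees. In form: [[tx, ty, tz, yaw], ...]. A call has 1 to 5 rows; each row is the pose to reach, as a shift and turn from the pose commanded when the call began, along the tool's axes at that moment; what a row does not reach only later rows make up. A row lasts 1/12 s, in which the tool goes at most 41.7 mm and 7.16 degrees, less where a joint would pass 70% of its speed; a pose out of reach is approached as far as the arm can. A call with a gripper value outside its range is refused whole. "fingers" is the closure in counts, from 0 (fully open) to 255 (shut), set as the call begins (left out, the last holds). The fingers move at their own pace and stop on an object; "grip_force" is the grip in N (left out, the last holds). Time passes only in rows, so rows that repeat a pose let the fingers close. It gives the time, the measured TCP pose, the force and the opening at its end, in the units of the state.
- manip.get_state(): the state, without advancing time (a new reading comes with each control period).
- manip.capture(name): name is "scene" or "top"; returns (picture, depth): 480x640x3 uint8, blue, green, red; 480x640 float32, m along the optical axis (not along the pixel's ray), 0 where there is no reading.
- manip.camera_model(name): a dict with "vfov" (degrees; the focal length in pixels is half the picture's height over the tangent of half this angle, whatever the lens; pixels are square), "cx", "cy" (the principal point, pixels), "origin" and "orientation" of the camera in the world. Camera axes: x right, y up, looking along -z (the intrinsics and any distortion apply to the point x, -y, -z); pixel columns grow to the right and rows downward; lengths in m; the calibration is good to about 2 mm. A picture is of the moment at which its call begins. camera_model takes no time and is no camera call.
- manip.finish_job(): hands the job in, once; it reports no verdict.
The state is a dict: "time_s": time; "q": joint angles; "qd": joint speeds; "effort": joint torques, N m; "ee_pos": TCP position; "tcp_rot": TCP orientation; "wrist_force": force on the tool from outside, world axes, zero at the start; "wrist_torque": the same for the moment, N m; "grip_width": opening from 0.0 (shut) to 1.0 (fully open).
Only numpy, scipy, OpenCV 4.12 (cv2) and the standard library are available. Lean on these libraries where they do the work, as an engineer would, in place of code of your own. Each camera call takes 0.05 s, during which the arm holds its last target.

### The job

Pull the tall, slim probe thermometer straight up out of its socket in the open hinged charging case, overcoming its spring catch, then lower it plug end down into the tall white cup and let go of it there, so that it stands leaning in the cup. Leave the short battery pack plugged in beside it, and keep the cup standing upright.

Things in the scene. Friction and masses are not known exactly. Their poses are not given: they have to be found in the camera images.
- thermometer: Grey stick 16 (x) x 24 (y) x 92 mm tall, upright in a socket, within 15 deg of the case's yaw; steel probe pin 6 x 18 mm tall on top, dark window on both broad sides. Origin: centre of the stick's underside, which rests on the case's top face; z up the stick. Steel plug 22 mm long below it (neck 6, ball 12 mm dia.). 50-100 g. Grip across x, best 55-85 mm above the origin.
- battery_pack: Short, wide grey battery pack with the same plug, in the other socket, 70 mm from the thermometer: 22 (x) x 36 (y) x 45 mm tall, no pin on top. Origin: centre of its underside, on the case's top face; z up. It stays plugged in.
- charging_case: Green hinged case, fixed: base 80 (x) x 140 (y) x 30 mm tall, lid open flat at +x, 18 mm tall. Origin: centre of underside, on the deck (20 mm above the table). Two sockets in the top at x = 0, y = -35 and +35 mm, 24 mm deep. Spring catches hold the plugs: a straight upward pull, peaking at 13-20 N in the first 6 mm, frees one; clear at 22 mm.
- cup: Plain white ceramic cup without handle, loose, 300 g, on the deck: 75 mm tall, 80 mm outer diameter at the rim, tapering to its foot, wall 4 mm, inner floor 5 mm above its underside. Origin: centre of its underside; z up. Taller than the small white ramekin nearby.
Things that resemble listed ones, but are neither listed nor needed, are in the scene too. What is shaped like the cup but pink is not meant.

How it is judged:
By the outcome, as a careful person would: the job done as asked, in the order asked, and still so for the second after the job is handed in, with the robot touching nothing.
It also fails if it takes over 42 s, if anything falls off the work surface, if the arm or the gripper's body presses on something with over 40 N, if the wrist force passes 120 N, or if a joint passes its speed limit or range.

## Working session

There is one attempt and no reset: what is moved stays moved. The work goes in short steps, Python scripts to look and compute and a tool call to move; the robot and the scene stay as the last step left them, time stands still between calls to the robot, and variables do not carry over. Pictures are saved under pics/ and viewed, and the job is handed in when it is done.

Besides the shell and the picture viewer there is one more tool, called after "Emit:" as name(argument=value, ...), one argument or row to a line, values as JSON. move_arm: Moves the arm, as the interface text tells. Its arguments: {"type":"object","properties":{"series":{"type":"array","items":{"type":"array","items":{"type":"number"}}},"fingers":{"type":"number"},"grip_force":{"type":"number"}},"required":["series"]}

```bash
mkdir -p pics; ls; cat > h.py <<'E'
import numpy as np,cv2,pickle
from station import manip
from scipy.spatial.transform import Rotation as R
def snap(n,tag):
    p,d=manip.capture(n); cv2.imwrite(f'pics/{tag}.png',p); np.save(f'{tag}.npy',d); return p,d
E
python3 - <<'E'
from h import *
for n in('scene','top'):
    print(manip.camera_model(n)); p,d=snap(n,n+'0'); print((d>0).mean())
print(manip.get_state())
E
```

```text
pics
{'vfov': 42.298501029613334, 'cx': 319.50862971812387, 'cy': 233.54224704254523, 'origin': array([1.19998744, 0.54868022, 0.81791379]), 'orientation': array([0.20926536, 0.37325819, 0.77930765, 0.4577837 ])}
0.99529296875
{'vfov': 44.61787528168324, 'cx': 313.79918331322256, 'cy': 237.47159442353728, 'origin': array([0.2850089 , 0.08673915, 1.22393934]), 'orientation': array([-0.03534677,  0.03767688,  0.70824401, -0.70407491])}
0.995908203125
{'time_s': 0.1, 'q': array([-1.40522182,  0.52198511, -0.03632246,  1.59994938,  0.02121571,
        1.0211001 , -0.11279945]), 'qd': array([ 8.91397915e-05, -9.54589118e-04,  9.30703982e-04, -1.62184740e-03,
       -1.75974378e-03,  1.92254069e-03,  3.96638555e-04]), 'effort': array([ 1.95691398e-03, -9.28491998e+01,  1.98307492e+00, -3.70537770e+01,
        1.80227106e-02,  5.36450360e-03, -3.13028272e-05]), 'ee_pos': array([0.1459666 , 0.6074017 , 0.23076479]), 'tcp_rot': array([ 1.17617626e-01,  9.93058817e-01, -5.27974129e-04, -1.73178863e-05]), 'wrist_force': array([ 0.76743802,  0.49096365, -0.36250821]), 'wrist_torque': array([-0.01920707, -0.02710359,  0.04863191]), 'grip_width': 0.9997097897280005}
```

View pics/scene0.png

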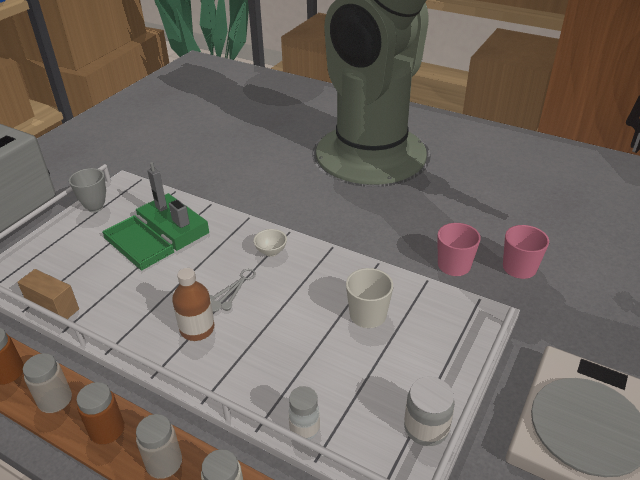

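View pics/top0.png

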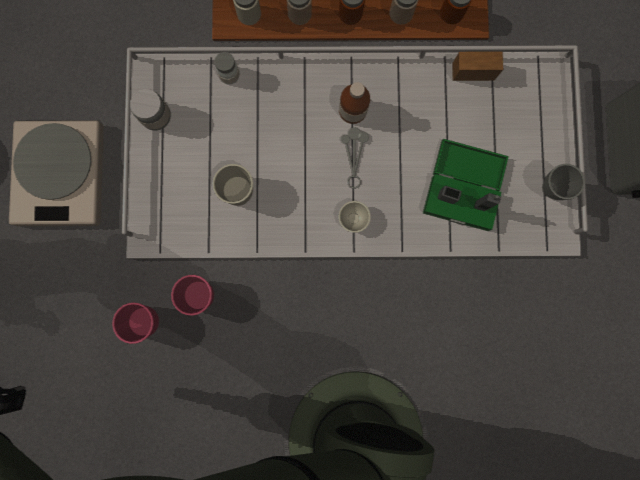

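The thermometer could be mistaken for the battery pack: thermometer at scene (156,188) / top (488,201), pack at scene (179,210) / top (450,195). The cup could be mistaken for several things: tall white cup at scene (369,298) / top (233,183), ramekin at top (354,216), grey mug at top (565,182), pink cups at top (192,295) and (134,323). I choose the tall, pinned stick and the tall white cup, and will check them in a close crop while measuring.

```bash
cat >> h.py <<'E'
def cloud(n,d):
    m=manip.camera_model(n); h,w=d.shape
    f=h/2/np.tan(np.radians(m['vfov']/2))
    u,v=np.meshgrid(np.arange(w),np.arange(h))
    P=np.stack([(u-m['cx'])/f*d,-(v-m['cy'])/f*d,-d],-1)
    return P@R.from_quat(m['orientation']).as_matrix().T+m['origin']
def proj(n,X):
    m=manip.camera_model(n); f=240/np.tan(np.radians(m['vfov']/2))
    c=(np.atleast_2d(X)-m['origin'])@R.from_quat(m['orientation']).as_matrix()
    return np.stack([m['cx']+f*c[:,0]/-c[:,2], m['cy']-f*c[:,1]/-c[:,2]],-1)
E
python3 - <<'E'
from h import *
S=cv2.imread('pics/scene0.png');T=cv2.imread('pics/top0.png')
a=cv2.resize(S[150:280,90:220],(400,400),interpolation=cv2.INTER_CUBIC)
b=cv2.resize(T[130:240,410:520],(400,400),interpolation=cv2.INTER_CUBIC)
cv2.imwrite('pics/crop0.png',np.hstack([a,b]))
for n in('scene','top'):
    d=np.load(n+'0.npy');I=S if n=='scene' else T
    W=cloud(n,d)
    hsv=cv2.cvtColor(I,cv2.COLOR_BGR2HSV)
    g=(hsv[...,0]>45)&(hsv[...,0]<80)&(hsv[...,1]>120)
    if n=='scene': g[:150]=0;g[:,300:]=0
    else: g[250:]=0
    for lo,hi,nm in((.044,.056,'base top'),(.02,.042,'lid')):
        m=g&(W[...,2]>lo)&(W[...,2]<hi); p=W[m]
        print(n,nm,m.sum(),np.median(p,0),cv2.minAreaRect(p[:,:2].astype(np.float32)))
    c=p=W[g&(W[...,2]>.03)].mean(0)
    near=(np.hypot(W[...,0]-c[0],W[...,1]-c[1])<.15)&(hsv[...,1]<90)
    for lo,hi in((.06,.085),(.09,.1),(.1,.135),(.135,.148),(.148,.17)):
        m=near&(W[...,2]>lo)&(W[...,2]<hi); p=W[m]
        k,l,st,ce=cv2.connectedComponentsWithStats(m.astype(np.uint8))
        for i in range(1,k):
            if st[i,4]>5:
                p=W[l==i]; print(n,lo,hi,st[i,4],ce[i].round(),p.mean(0).round(4),p.min(0).round(3),p.max(0).round(3))
    # cup
    box=np.zeros(g.shape,bool)
    if n=='scene': box[260:335,340:400]=1
    else: box[155:215,205:260]=1
    for lo,hi in((.085,.1),(.022,.03)):
        m=box&(W[...,2]>lo)&(W[...,2]<hi);p=W[m]
        print('cup',lo,m.sum(),cv2.minEnclosingCircle(p[:,:2].astype(np.float32)),p.mean(0))
    print('deck z',np.median(W[(hsv[...,1]<40)&(W[...,0]>.45)&(W[...,0]<.6)&(abs(W[...,1])<.1)][:,2]))
E
```

```text
scene base top 979 [ 0.49845945 -0.20695087  0.04864736] ((0.48285800218582153, -0.22244736552238464), (0.14803972840309143, 0.08156593143939972), 74.10565948486328)
scene lid 1721 [ 0.55527275 -0.24101196  0.02396389] ((0.5219087600708008, -0.2330724596977234), (0.1451348215341568, 0.15996508300304413), 74.62789916992188)
scene 0.06 0.085 109 [160. 201.] [ 0.4778 -0.2497  0.0726] [ 0.469 -0.268  0.06 ] [ 0.485 -0.238  0.084]
scene 0.06 0.085 170 [179. 216.] [ 0.4993 -0.18    0.0728] [ 0.487 -0.21   0.061] [ 0.51  -0.167  0.085]
scene 0.09 0.1 45 [157. 192.] [ 0.4776 -0.2508  0.0946] [ 0.469 -0.267  0.09 ] [ 0.485 -0.242  0.1  ]
scene 0.09 0.1 126 [177. 205.] [ 0.4938 -0.1858  0.0936] [ 0.479 -0.205  0.09 ] [ 0.507 -0.17   0.097]
scene 0.1 0.135 174 [155. 182.] [ 0.4775 -0.25    0.1171] [ 0.467 -0.27   0.101] [ 0.485 -0.241  0.135]
scene 0.135 0.148 75 [153. 172.] [ 0.4752 -0.2521  0.1403] [ 0.463 -0.269  0.135] [ 0.484 -0.24   0.148]
scene 0.148 0.17 18 [152. 165.] [ 0.4728 -0.2549  0.1551] [ 0.468 -0.258  0.149] [ 0.476 -0.252  0.16 ]
cup 0.085 543 ((0.5126869678497314, 0.241302147
[... 801 characters left out ...]
0.205  0.09 ] [ 0.503 -0.169  0.1  ]
top 0.09 0.1 26 [483. 204.] [ 0.4659 -0.2487  0.0953] [ 0.458 -0.262  0.09 ] [ 0.478 -0.241  0.1  ]
top 0.1 0.135 84 [487. 202.] [ 0.4664 -0.2485  0.1179] [ 0.459 -0.263  0.1  ] [ 0.48  -0.241  0.134]
top 0.135 0.148 100 [493. 199.] [ 0.4687 -0.2531  0.1406] [ 0.458 -0.268  0.135] [ 0.48  -0.242  0.146]
top 0.148 0.17 14 [496. 197.] [ 0.4697 -0.2538  0.1566] [ 0.466 -0.257  0.149] [ 0.473 -0.251  0.161]
cup 0.085 321 ((0.5103826522827148, 0.24236027896404266), 0.040146514773368835) [0.51291353 0.24391592 0.09270206]
cup 0.022 619 ((0.5206047296524048, 0.25184395909309387), 0.07832112163305283) [0.51669577 0.24707341 0.02442525]
deck z 0.018970952136814212
```

View pics/crop0.png

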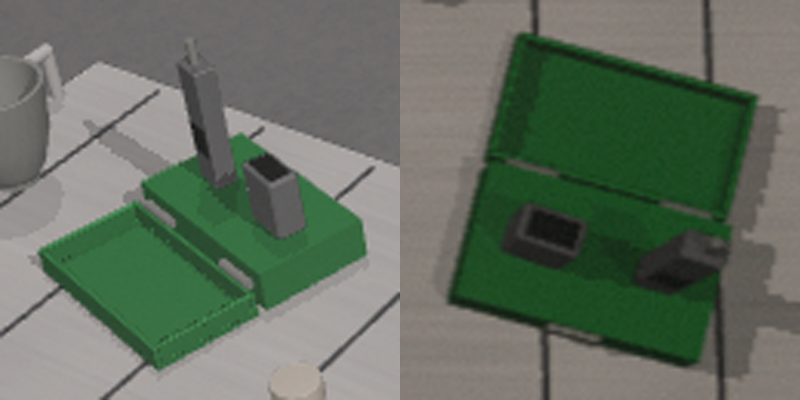

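The crop confirms the choice: the tall slim stick with a pin is at scene (156,188), and the short pinless pack is beside it at (179,210). Next I measure the stick's yaw and plan the moves.

```bash
cat >> h.py <<'E'
def plan(tx,ty,tz,yaw=None):
    s=manip.get_state(); M=R.from_quat(s['tcp_rot']).as_matrix(); p=s['ee_pos']
    d=M.T@(np.array([tx,ty,tz])-p)*100
    cur=np.degrees(np.arctan2(M[1,1],M[0,1]))
    t=0 if yaw is None else -((yaw-cur+90)%180-90)
    print('t',round(s['time_s'],2),'pos',p.round(4),'tooly',round(cur,1),'delta cm',d.round(2),'turn',round(t,1),'F',s['wrist_force'].round(1),'w',round(s['grip_width'],3),'q',s['q'].round(2))
E
python3 - <<'E'
from h import *
for n in('scene','top'):
    W=cloud(n,np.load(n+'0.npy'))
    near=np.hypot(W[...,0]-.47,W[...,1]+.254)<.03
    m=near&(W[...,2]>.07)&(W[...,2]<.136)
    p=W[m]
    # rotate into case frame
    a=np.radians(-16); ex=np.array([np.cos(a),np.sin(a)]);ey=np.array([-ex[1],ex[0]])
    q=np.c_[(p[:,:2]-[.4697,-.2544])@ex,(p[:,:2]-[.4697,-.2544])@ey]*1000
    print(n,len(q),np.percentile(q,[2,25,50,75,98],axis=0).round(1).tolist())
    # broad faces
    f=q[(q[:,0]>3)&(q[:,1]<9)] if n=='scene' else q[(q[:,0]<-3)&(q[:,1]<9)]
    v=cv2.fitLine(f.astype(np.float32),cv2.DIST_HUBER,0,.01,.01).ravel(); print('broad',len(f),v, np.degrees(np.arctan(-v[0]/v[1])))
    t=W[near&(W[...,2]>.138)&(W[...,2]<.146)]
    print('topface',len(t),cv2.minAreaRect((t[:,:2]*1000).astype(np.float32)))
plan(.42,.35,.26,-16)
E
```

```text
scene 316 [[-3.9, -10.2], [2.0, 2.9], [8.6, 9.4], [10.5, 11.2], [12.3, 14.2]]
broad 125 [ 0.03508558  0.9993843  10.511167   -1.1092949 ] -2.0106685
topface 59 ((474.0703430175781, -253.53065490722656), (28.133258819580078, 16.000083923339844), 71.426513671875)
top 158 [[-9.0, -10.1], [-7.9, -1.3], [-7.2, 7.6], [-2.3, 11.5], [6.7, 12.4]]
broad 85 [ 0.03114335  0.99951494 -7.904539   -0.58558965] -1.7846712
topface 87 ((469.18646240234375, -254.34210205078125), (24.56319808959961, 15.95645809173584), 69.48206329345703)
t 0.1 pos [0.146  0.6074 0.2308] tooly 76.5 delta cm [-32.66 -18.63  -2.9 ] turn -87.5 F [ 0.8  0.5 -0.4] w 1.0 q [-1.41  0.52 -0.04  1.6   0.02  1.02 -0.11]
```

```bash
sed -i 's/-((yaw-cur+90)%180-90)/-((yaw-cur+180)%360-180)/' h.py
```

Emit:
move_arm(
  series=[
    [-3.5, -2, -0.3, 7],
    [-7, -4, -0.6, 14],
    [-10.5, -6, -0.9, 21],
    [-14, -8, -1.2, 28],
    [-17.5, -10, -1.5, 35],
  ],
)

```text
time_s: 0.52
ee_pos: [0.2938, 0.4679, 0.2463]
tcp_rot: [0.414, 0.911, -0.0, -0.0]
wrist_force: [1.2, -0.1, 0.6]
grip_width: 0.999
```

```bash
python3 -c "
from h import *
plan(.42,.35,.26,-18.5);plan(.471,-.254,.25,-18.5)"
```

```text
t 0.52 pos [0.2938 0.4679 0.2463] tooly 41.1 delta cm [-17.18   1.74  -1.37] turn 59.6 F [ 1.2 -0.1  0.6] w 0.999 q [-1.22  0.39  0.14  1.78 -0.07  0.97 -0.34]
t 0.52 pos [0.2938 0.4679 0.2463] tooly 41.1 delta cm [-66.02 -34.16  -0.36] turn 59.6 F [ 1.2 -0.1  0.6] w 0.999 q [-1.22  0.39  0.14  1.78 -0.07  0.97 -0.34]
```

Emit:
move_arm(
  series=[
    [-3.6, 0.4, -0.3, 7],
    [-7.2, 0.8, -0.6, 14],
    [-10.8, 1.2, -0.9, 21],
    [-14.4, 1.5, -1.2, 28],
    [-18, 1.6, -1.4, 35],
  ],
)

```text
time_s: 0.93
ee_pos: [0.4252, 0.344, 0.2605]
tcp_rot: [0.668, 0.744, 0.0, -0.0]
wrist_force: [0.0, -0.0, 0.7]
grip_width: 1.001
```

```bash
python3 -c "
from h import *
plan(.471,-.254,.25,-18.5)"
```

```text
t 0.93 pos [0.4252 0.344  0.2605] tooly 6.1 delta cm [-59.95  -1.85   1.04] turn 24.6 F [ 0.  -0.   0.7] w 1.001 q [-1.04  0.38  0.34  1.79 -0.15  1.   -0.54]
```

Emit:
move_arm(
  series=[
    [-4, -0.1, 0, 5],
    [-8, -0.2, 0, 10],
    [-12, -0.3, 0, 15],
    [-16, -0.4, 0, 20],
    [-20, -0.5, 0, 24.6],
  ],
)

```text
time_s: 1.35
ee_pos: [0.4413, 0.1442, 0.2602]
tcp_rot: [0.811, 0.585, -0.0, -0.0]
wrist_force: [1.2, 0.3, 0.5]
grip_width: 0.997
```

```bash
python3 -c "
from h import *
plan(.471,-.254,.25,-18.5)"
```

```text
t 1.35 pos [0.4413 0.1442 0.2602] tooly -18.4 delta cm [-36.86  15.36   1.02] turn 0.1 F [1.2 0.3 0.5] w 0.997 q [-0.86  0.25  0.5   1.99 -0.15  0.94 -0.6 ]
```

Emit:
move_arm(
  series=[
    [-3.7, 1.5, 0.1, 0],
    [-7.4, 3.1, 0.2, 0],
    [-11.1, 4.6, 0.3, 0],
    [-14.8, 6.2, 0.4, 0],
    [-18.5, 7.7, 0.5, 0],
  ],
)

```text
time_s: 1.77
ee_pos: [0.4571, -0.0555, 0.2554]
tcp_rot: [0.809, 0.587, 0.0, -0.0]
wrist_force: [1.5, -0.1, -0.6]
grip_width: 0.999
```

Emit:
move_arm(
  series=[
    [-3.7, 1.5, 0.1, 0],
    [-7.4, 3.1, 0.2, 0],
    [-11.1, 4.6, 0.3, 0],
    [-14.8, 6.2, 0.4, 0],
    [-18.4, 7.7, 0.5, 0],
  ],
)

```text
time_s: 2.18
ee_pos: [0.473, -0.2546, 0.2501]
tcp_rot: [0.81, 0.587, -0.0, -0.0]
wrist_force: [0.5, 1.4, -0.3]
grip_width: 0.999
```

```bash
python3 -c "
from h import *
plan(.471,-.254,.19,-18.5)
S,_=snap('scene','s1');T,_=snap('top','t1')
a=cv2.resize(S[60:260,60:260],(400,400));b=cv2.resize(T[100:260,400:560],(400,400))
cv2.imwrite('pics/c1.png',np.hstack([a,b]))
plan(.471,-.254,.19,-18.5)"
```

```text
t 2.18 pos [ 0.473  -0.2546  0.2501] tooly -18.1 delta cm [-0.01 -0.21  6.01] turn 0.4 F [ 0.5  1.4 -0.3] w 0.999 q [-0.07  0.42  0.62  1.83 -0.29  0.98  0.35]
t 2.28 pos [ 0.4719 -0.2587  0.2501] tooly -18.5 delta cm [ 0.43 -0.24  6.01] turn -0.0 F [-1.   0.7  0.3] w 0.997 q [-0.07  0.42  0.62  1.83 -0.29  0.98  0.35]
```

View pics/c1.png

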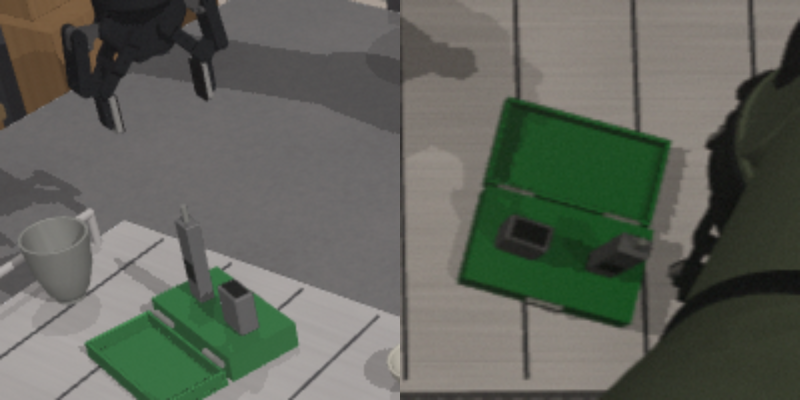

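```bash
python3 -c "
from h import *
for n in('scene','top'): print(proj(n,[[.4719,-.2587,.25],[.4719,-.2587,.263],[.471,-.254,.16]]))
for n,t in(('scene','s1'),('top','t1')):
    W=cloud(n,np.load(t+'.npy'))
    m=(W[...,2]>.24)&(W[...,2]<.275)&(np.hypot(W[...,0]-.47,W[...,1]+.25)<.2)
    k,l,st,ce=cv2.connectedComponentsWithStats(m.astype(np.uint8))
    for i in range(1,k):
      if st[i,4]>8: print(n,st[i],ce[i],W[l==i].mean(0),W[l==i].min(0))
"
```

```text
[[140.96362483 121.05044796]
 [139.57881553 114.83707841]
 [152.1754278  162.15689282]]
[[515.65434777 185.78716815]
 [518.35101072 184.29934096]
 [496.23132791 195.60498726]]
scene [157 101  11   9  56] [162.23214286 105.51785714] [ 0.43258624 -0.23642579  0.26938186] [ 0.42123597 -0.25175734  0.26148446]
scene [110 120  12   7  46] [117.19565217 123.04347826] [ 0.52365962 -0.2629806   0.27026009] [ 0.51817813 -0.27727651  0.26291283]
top [522 154   3   6  12] [522.83333333 157.        ] [ 0.51674183 -0.26578241  0.26950277] [ 0.51454437 -0.26776484  0.26331623]
top [506 206   4   7  13] [507.76923077 209.15384615] [ 0.42890089 -0.23666177  0.2708586 ] [ 0.42375357 -0.23964811  0.26282748]
```

The scene crop shows the open fingers above and behind the stick at about (140,115), which matches the TCP projection. I descend around the stick in steps.

Emit:
move_arm(
  series=[
    [0.4, -0.2, 1, 0],
    [0.4, -0.2, 3, 0],
    [0.4, -0.2, 5, 0],
    [0.4, -0.2, 7, 0],
    [0.4, -0.2, 9, 0],
  ],
)

```text
time_s: 2.7
ee_pos: [0.4726, -0.246, 0.1587]
tcp_rot: [0.809, 0.588, 0.0, -0.0]
wrist_force: [0.6, -0.5, 0.3]
grip_width: 1.0
```

```bash
python3 -c "
from h import *
plan(.471,-.254,.106,-18.5)
S,_=snap('scene','s2')
cv2.imwrite('pics/c2.png',cv2.resize(S[90:260,60:260],(800,680)[:2] and (700,595),interpolation=cv2.INTER_CUBIC))
plan(.471,-.254,.106,-18.5)"
```

```text
t 2.7 pos [ 0.4726 -0.246   0.1587] tooly -18.0 delta cm [-0.81  0.1   5.27] turn 0.5 F [ 0.6 -0.5  0.3] w 1.0 q [-0.02  0.53  0.54  1.93 -0.38  0.78  0.42]
t 2.75 pos [ 0.4713 -0.2452  0.1555] tooly -18.0 delta cm [-0.85  0.27  4.95] turn 0.5 F [-2.8  2.  -5.8] w 1.005 q [-0.02  0.54  0.54  1.94 -0.38  0.78  0.42]
```

View pics/c2.png

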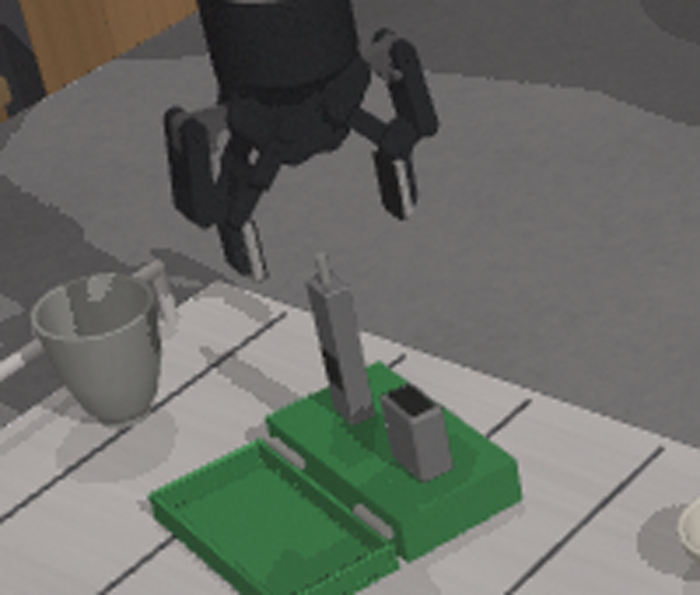

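The crop shows the fingers just above and straddling the pin, which is at (322,262) in the crop. I let the arm settle before correcting.

Emit:
move_arm(
  series=[
    [-0.4, 0.2, 0, 0],
    [-0.4, 0.2, 0, 0],
    [-0.4, 0.2, 0, 0],
    [-0.4, 0.2, 0, 0],
  ],
)

```text
time_s: 3.08
ee_pos: [0.4738, -0.2525, 0.1613]
tcp_rot: [0.81, 0.587, 0.0, 0.001]
wrist_force: [0.4, 0.3, -1.1]
grip_width: 0.999
```

```bash
python3 -c "
from h import *
plan(.471,-.254,.106,-18.5)"
```

```text
t 3.08 pos [ 0.4738 -0.2525  0.1613] tooly -18.1 delta cm [-0.23 -0.23  5.53] turn 0.4 F [ 0.4  0.3 -1.1] w 0.999 q [-0.01  0.53  0.54  1.92 -0.38  0.79  0.43]
```

Emit:
move_arm(
  series=[
    [-0.2, -0.25, 1.2, 0.4],
    [-0.2, -0.25, 2.7, 0.4],
    [-0.2, -0.25, 4.2, 0.4],
    [-0.2, -0.25, 5.5, 0.4],
    [-0.2, -0.25, 5.5, 0.4],
  ],
)

```text
time_s: 3.5
ee_pos: [0.4698, -0.2531, 0.1041]
tcp_rot: [0.812, 0.584, -0.0, -0.001]
wrist_force: [-0.7, 1.2, -0.4]
grip_width: 0.999
```

Emit:
move_arm(
  series=[
    [0, 0, 0, 0],
    [0, 0, 0, 0],
    [0, 0, 0, 0],
  ],
)

```text
time_s: 3.75
ee_pos: [0.4708, -0.2539, 0.1063]
tcp_rot: [0.812, 0.584, 0.0, 0.001]
wrist_force: [0.6, -0.5, 0.2]
grip_width: 0.999
```

```bash
python3 -c "
from h import *
plan(.471,-.254,.106,-18.5)
S,_=snap('scene','s3')
cv2.imwrite('pics/c3.png',cv2.resize(S[90:260,60:260],(700,595),interpolation=cv2.INTER_CUBIC))
"
```

```text
t 3.75 pos [ 0.4708 -0.2539  0.1063] tooly -18.5 delta cm [-0.01  0.02  0.03] turn -0.0 F [ 0.6 -0.5  0.2] w 0.999 q [ 0.04  0.61  0.48  1.96 -0.44  0.67  0.48]
```

View pics/c3.png

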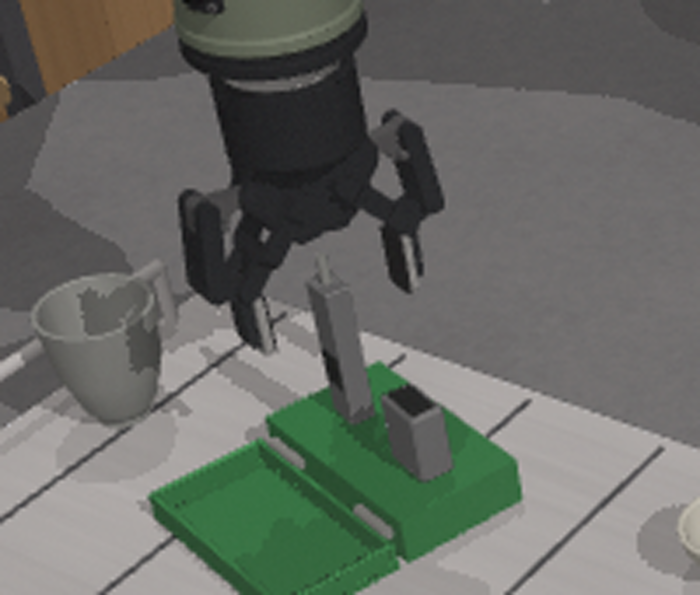

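The stick stands centred between the fingers, with finger midpoint and stick both near crop (333,305). I close gently first.

Emit:
move_arm(
  series=[
    [0, 0, 0, 0],
    [0, 0, 0, 0],
    [0, 0, 0, 0],
    [0, 0, 0, 0],
    [0, 0, 0, 0],
  ],
  fingers=255,
  grip_force=25,
)

```text
time_s: 4.22
ee_pos: [0.4703, -0.2537, 0.1053]
tcp_rot: [0.812, 0.584, -0.0, 0.0]
wrist_force: [-0.1, 0.4, 0.5]
grip_width: 0.297
```

Emit:
move_arm(
  series=[
    [0, 0, 0, 0],
    [0, 0, 0, 0],
    [0, 0, 0, 0],
    [0, 0, 0, 0],
    [0, 0, 0, 0],
  ],
)

```text
time_s: 4.63
ee_pos: [0.4703, -0.2537, 0.1053]
tcp_rot: [0.812, 0.584, -0.0, -0.0]
wrist_force: [-0.6, -0.5, 1.7]
grip_width: 0.182
```

Emit:
move_arm(
  series=[
    [0, 0, 0, 0],
    [0, 0, 0, 0],
    [0, 0, 0, 0],
    [0, 0, 0, 0],
  ],
  grip_force=80,
)

```text
time_s: 4.97
ee_pos: [0.4703, -0.2537, 0.1054]
tcp_rot: [0.812, 0.584, 0.0, 0.0]
wrist_force: [-1.1, 1.2, 6.2]
grip_width: 0.175
```

Emit:
move_arm(
  series=[
    [0, 0, -0.2, 0],
    [0, 0, -0.4, 0],
    [0, 0, -0.6, 0],
    [0, 0, -0.8, 0],
    [0, 0, -1, 0],
  ],
)

```text
time_s: 5.38
ee_pos: [0.4701, -0.2536, 0.1155]
tcp_rot: [0.812, 0.584, -0.0, -0.0]
wrist_force: [-2.0, 0.3, -1.6]
grip_width: 0.173
```

```bash
python3 -c "
from h import *
plan(.471,-.254,.24,-18.5)
S,_=snap('scene','s4')
cv2.imwrite('pics/c4.png',cv2.resize(S[90:260,60:260],(700,595),interpolation=cv2.INTER_CUBIC))
plan(.471,-.254,.24,-18.5)
"
```

```text
t 5.38 pos [ 0.4701 -0.2536  0.1155] tooly -18.5 delta cm [ -0.     0.09 -12.45] turn -0.0 F [-2.   0.3 -1.6] w 0.173 q [ 0.03  0.6   0.49  1.96 -0.43  0.69  0.47]
t 5.43 pos [ 0.4705 -0.2539  0.1161] tooly -18.5 delta cm [ 1.000e-02  6.000e-02 -1.239e+01] turn -0.0 F [-4.2  1.5 10.7] w 0.179 q [ 0.03  0.6   0.49  1.96 -0.43  0.69  0.47]
```

View pics/c4.png

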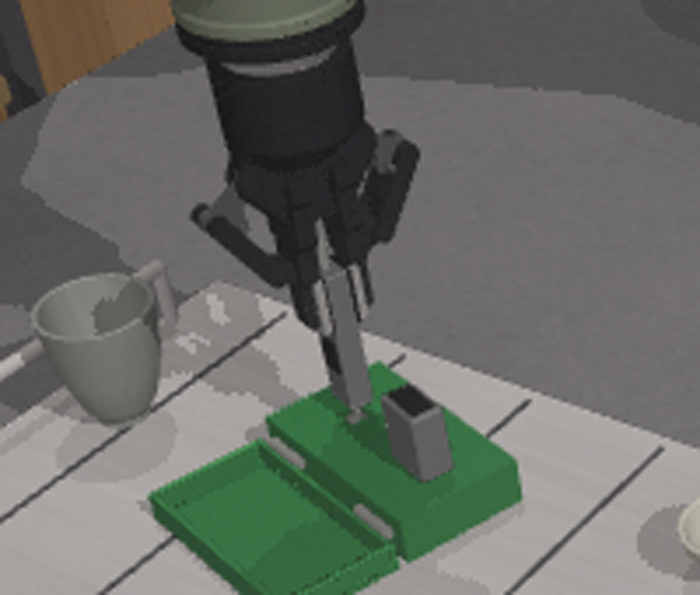

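The stick has risen and its steel neck shows at crop (355,415). Continue straight up.

Emit:
move_arm(
  series=[
    [0, 0, -0.8, 0],
    [0, 0, -1.6, 0],
    [0, 0, -2.4, 0],
    [0, 0, -3.4, 0],
    [0, 0, -4.4, 0],
  ],
)

```text
time_s: 5.85
ee_pos: [0.4705, -0.2538, 0.1606]
tcp_rot: [0.812, 0.584, 0.0, 0.0]
wrist_force: [1.1, -0.8, -0.6]
grip_width: 0.179
```

Emit:
move_arm(
  series=[
    [0, 0, -2, 0],
    [0, 0, -4, 0],
    [0, 0, -6, 0],
    [0, 0, -7.5, 0],
    [0, 0, -8, 0],
  ],
)

```text
time_s: 6.27
ee_pos: [0.471, -0.2542, 0.2421]
tcp_rot: [0.812, 0.584, 0.001, 0.001]
wrist_force: [1.1, 0.1, -0.2]
grip_width: 0.175
```

Emit:
move_arm(
  series=[
    [0, 0, 0, 0],
    [0, 0, 0, 0],
    [0, 0, 0, 0],
  ],
)

```text
time_s: 6.52
ee_pos: [0.47, -0.2534, 0.2385]
tcp_rot: [0.812, 0.584, -0.0, -0.0]
wrist_force: [-0.1, -0.1, -2.0]
grip_width: 0.173
```

```bash
python3 -c "
from h import *
plan(.512,.242,.24,7)
S,d=snap('scene','s5')
cv2.imwrite('pics/c5.png',cv2.resize(S[70:260,60:260],(600,570),interpolation=cv2.INTER_CUBIC))
plan(.512,.242,.24,7)
"
```

```text
t 6.52 pos [ 0.47   -0.2534  0.2385] tooly -18.5 delta cm [ 48.31 -11.74  -0.13] turn -25.5 F [-0.1 -0.1 -2. ] w 0.173 q [-0.07  0.43  0.62  1.85 -0.3   0.95  0.36]
t 6.57 pos [ 0.47   -0.2534  0.2385] tooly -18.5 delta cm [ 48.31 -11.74  -0.14] turn -25.5 F [-0.   0.4 -1.1] w 0.176 q [-0.07  0.43  0.62  1.85 -0.3   0.95  0.36]
```

View pics/c5.png

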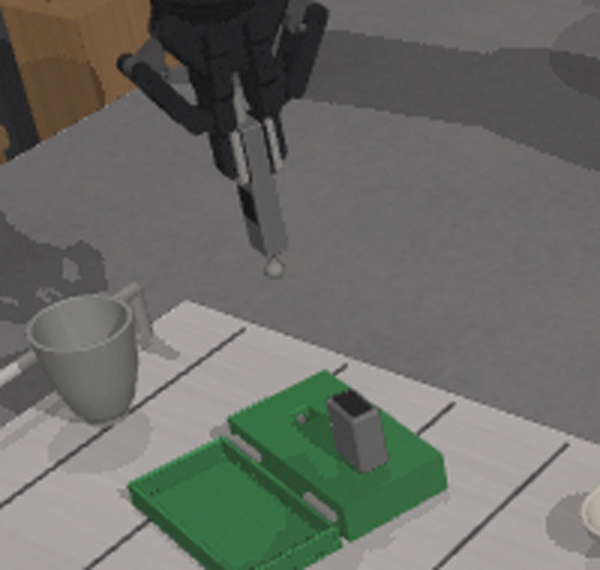

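The plug is free, with its ball at crop (275,267). The socket is empty at crop (303,416) and the pack is still in place. Carry it to the cup.

Emit:
move_arm(
  series=[
    [2, -0.5, 0, 0],
    [5, -1.2, 0, 0],
    [8.5, -2.1, 0, 0],
    [12, -2.9, 0, 0],
    [15.5, -3.8, 0, 0],
  ],
)

```text
time_s: 6.98
ee_pos: [0.4831, -0.0932, 0.2386]
tcp_rot: [0.812, 0.584, -0.001, -0.0]
wrist_force: [0.6, 0.8, -0.7]
grip_width: 0.176
```

Emit:
move_arm(
  series=[
    [3.5, -0.9, 0, 0],
    [7, -1.7, 0, 0],
    [10.5, -2.5, 0, 0],
    [14, -3.4, 0, 0],
    [17.5, -4.2, 0, 0],
  ],
)

```text
time_s: 7.4
ee_pos: [0.4987, 0.0864, 0.2387]
tcp_rot: [0.812, 0.584, -0.0, -0.0]
wrist_force: [1.2, -0.1, -0.3]
grip_width: 0.177
```

Emit:
move_arm(
  series=[
    [3.5, -0.9, 0, 0],
    [7, -1.7, 0, 0],
    [10, -2.4, 0, 0],
    [12.5, -3, 0, 0],
    [14, -3.4, 0, 0],
  ],
)

```text
time_s: 7.82
ee_pos: [0.5109, 0.2312, 0.2383]
tcp_rot: [0.811, 0.585, -0.001, -0.0]
wrist_force: [0.5, 0.8, -0.8]
grip_width: 0.181
```

Emit:
move_arm(
  series=[
    [0, 0, 0, 0],
    [0, 0, 0, 0],
    [0, 0, 0, 0],
    [0, 0, 0, 0],
  ],
)

```text
time_s: 8.15
ee_pos: [0.5116, 0.2267, 0.2393]
tcp_rot: [0.812, 0.583, -0.0, 0.0]
wrist_force: [0.0, -0.4, -0.5]
grip_width: 0.178
```

```bash
python3 -c "
from h import *
plan(.512,.242,.105,-18.5)
S,d=snap('scene','s6');T,_=snap('top','t6')
print(proj('scene',[.512,.242,.1]))
cv2.imwrite('pics/c6.png',np.hstack([cv2.resize(S[120:340,260:480],(400,400),interpolation=cv2.INTER_CUBIC),cv2.resize(T[100:260,150:310],(400,400),interpolation=cv2.INTER_CUBIC)]))
plan(.512,.242,.105,-18.5)
"
```

```text
t 8.15 pos [0.5116 0.2267 0.2393] tooly -18.6 delta cm [ 1.47 -0.45 13.43] turn -0.1 F [ 0.  -0.4 -0.5] w 0.178 q [-0.91  0.46  0.53  1.79 -0.27  0.97 -0.59]
[[369.7969678  281.00186803]]
t 8.25 pos [0.5116 0.2272 0.2394] tooly -18.6 delta cm [ 1.42 -0.44 13.44] turn -0.1 F [-0.  -0.  -1.4] w 0.178 q [-0.91  0.46  0.53  1.79 -0.27  0.97 -0.59]
```

View pics/c6.png

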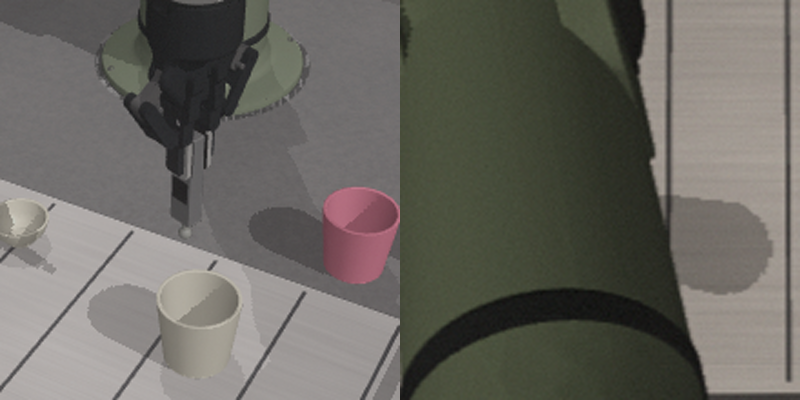

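The scene crop shows the plug ball at (185,233), behind and above the cup rim, whose centre is near (198,298). I shift over the centre and go partway down.

Emit:
move_arm(
  series=[
    [1.4, -0.4, 0, 0],
    [1.4, -0.4, 1.2, 0],
    [1.4, -0.4, 2.6, 0],
    [1.4, -0.4, 4, 0],
    [1.4, -0.4, 4.5, 0],
  ],
)

```text
time_s: 8.67
ee_pos: [0.5115, 0.2427, 0.1928]
tcp_rot: [0.812, 0.584, -0.001, -0.0]
wrist_force: [-0.7, -1.4, -1.2]
grip_width: 0.172
```

Emit:
move_arm(
  series=[
    [0, 0, 0, 0],
    [0, 0, 0, 0],
    [0, 0, 0, 0],
  ],
)

```text
time_s: 8.92
ee_pos: [0.5125, 0.2428, 0.1951]
tcp_rot: [0.812, 0.584, 0.0, 0.0]
wrist_force: [-0.4, -0.1, -1.3]
grip_width: 0.177
```

```bash
python3 -c "
from h import *
plan(.512,.242,.105,-18.5)
S,d=snap('scene','s7')
W=cloud('scene',d); P=manip.get_state()['ee_pos']
for lo,hi in((.112,.122),(.124,.138)):
    m=(abs(W[...,0]-P[0])<.03)&(abs(W[...,1]-P[1])<.03)&(W[...,2]>lo)&(W[...,2]<hi)
    print(m.sum(),W[m].mean(0),W[m].min(0),W[m].max(0),np.argwhere(m).mean(0))
m=(W[...,2]>.088)&(W[...,2]<.098)&(np.hypot(W[...,0]-.512,W[...,1]-.242)<.05)
print(cv2.minEnclosingCircle(W[m][:,:2].astype(np.float32)))
print(proj('scene',[[*P[:2],P[2]-.072]]))
cv2.imwrite('pics/c7.png',cv2.resize(S[160:340,280:460],(560,560),interpolation=cv2.INTER_CUBIC))
"
```

```text
t 8.92 pos [0.5125 0.2428 0.1951] tooly -18.5 delta cm [-0.1  -0.03  9.01] turn -0.0 F [-0.4 -0.1 -1.3] w 0.177 q [-0.9   0.52  0.5   1.81 -0.31  0.89 -0.58]
7 [0.51787743 0.24075343 0.12117111] [0.51578451 0.23749972 0.12049162] [0.51913411 0.24521887 0.12198775] [273.57142857 368.        ]
29 [0.5165928  0.24230052 0.12807686] [0.51192557 0.2356201  0.12461202] [0.51966554 0.24947622 0.13799991] [270.31034483 369.34482759]
((0.5124713182449341, 0.24033223092556), 0.04153503477573395)
[[370.6379374  271.17077188]]
```

View pics/c7.png

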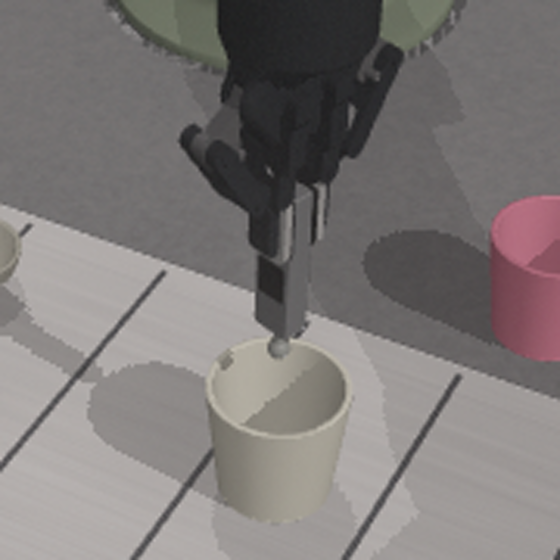

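The ball, at crop (280,348), hangs centred over the cup opening, whose centre is at (280,388), and its depth agrees. I lower it.

Emit:
move_arm(
  series=[
    [0, 0, 1.5, 0],
    [0, 0, 3, 0],
    [0, 0, 4.5, 0],
    [0, 0, 6, 0],
    [0, 0, 7, 0],
  ],
)

```text
time_s: 9.38
ee_pos: [0.512, 0.2429, 0.1237]
tcp_rot: [0.812, 0.584, -0.0, -0.0]
wrist_force: [-0.3, -0.1, -1.1]
grip_width: 0.171
```

Emit:
move_arm(
  series=[
    [0, 0, 0.5, 0],
    [0, 0, 1, 0],
    [0, 0, 1.5, 0],
    [0, 0, 1.9, 0],
    [0, 0, 1.9, 0],
  ],
)

```text
time_s: 9.8
ee_pos: [0.512, 0.2427, 0.1049]
tcp_rot: [0.812, 0.584, -0.0, -0.0]
wrist_force: [0.6, -0.5, 0.0]
grip_width: 0.177
```

Emit:
move_arm(
  series=[
    [0, 0, 0, 0],
    [0, 0, 0, 0],
    [0, 0, 0, 0],
  ],
)

```text
time_s: 10.05
ee_pos: [0.5123, 0.2428, 0.1056]
tcp_rot: [0.812, 0.584, 0.0, -0.0]
wrist_force: [0.5, 0.1, -0.6]
grip_width: 0.175
```

```bash
python3 -c "
from h import *
plan(.512,.242,.105,-18.5)
S,d=snap('scene','s8')
cv2.imwrite('pics/c8.png',cv2.resize(S[160:340,280:460],(560,560),interpolation=cv2.INTER_CUBIC))
plan(.512,.242,.105,-18.5)
"
```

```text
t 10.05 pos [0.5123 0.2428 0.1056] tooly -18.5 delta cm [-0.09 -0.    0.06] turn -0.0 F [ 0.5  0.1 -0.6] w 0.175 q [-0.84  0.64  0.43  1.88 -0.39  0.71 -0.51]
t 10.1 pos [0.5123 0.2428 0.1056] tooly -18.5 delta cm [-0.09  0.    0.06] turn -0.0 F [-0.3 -0.2 -0.7] w 0.175 q [-0.84  0.64  0.43  1.88 -0.39  0.71 -0.51]
```

View pics/c8.png

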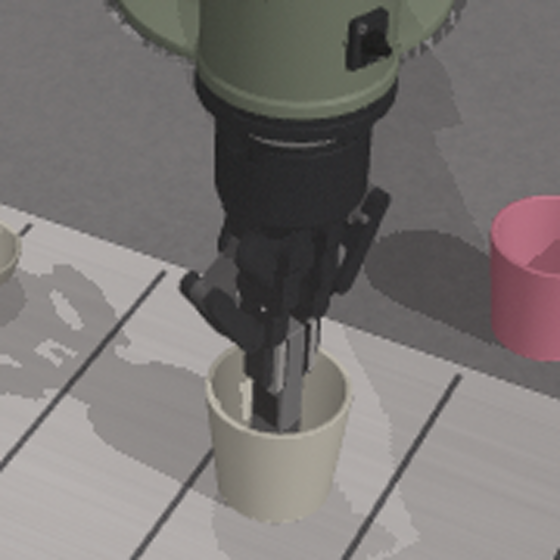

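The stick is centred in the cup about 2 mm off its floor, the fingers are above the rim and there is no contact force. I release it.

Emit:
move_arm(
  series=[
    [0, 0, 0, 0],
    [0, 0, 0, 0],
    [0, 0, 0, 0],
    [0, 0, 0, 0],
    [0, 0, 0, 0],
  ],
  fingers=0,
  grip_force=20,
)

```text
time_s: 10.52
ee_pos: [0.5121, 0.2428, 0.1053]
tcp_rot: [0.812, 0.584, 0.0, 0.0]
wrist_force: [0.6, 0.3, 0.2]
grip_width: 0.872
```

Emit:
move_arm(
  series=[
    [0, 0, 0, 0],
    [0, 0, 0, 0],
    [0, 0, 0, 0],
    [0, 0, 0, 0],
    [0, 0, 0, 0],
  ],
)

```text
time_s: 10.93
ee_pos: [0.5121, 0.2428, 0.1053]
tcp_rot: [0.812, 0.584, -0.0, 0.0]
wrist_force: [0.3, -0.8, -0.7]
grip_width: 0.999
```

```bash
python3 -c "
from h import *
S,d=snap('scene','s9')
cv2.imwrite('pics/c9.png',cv2.resize(S[160:340,280:460],(560,560),interpolation=cv2.INTER_CUBIC))
plan(.512,.242,.24,-18.5)
"
```

```text
t 10.98 pos [0.5121 0.2427 0.1053] tooly -18.5 delta cm [-7.000e-02  1.000e-02 -1.347e+01] turn -0.0 F [0.  0.2 0. ] w 0.999 q [-0.84  0.64  0.43  1.88 -0.39  0.71 -0.51]
```

View pics/c9.png

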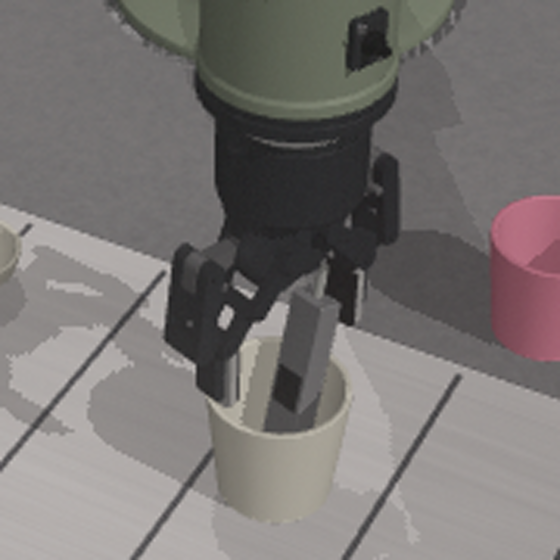

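The stick leans to the rear right in the cup, with its pin near crop (320,278) by the right finger. The forces are zero. I ease the finger away and rise slowly.

Emit:
move_arm(
  series=[
    [0, -0.4, 0, 0],
    [0, -0.8, 0, 0],
    [0, -0.8, -0.4, 0],
    [0, -0.8, -0.8, 0],
    [0, -0.8, -1.4, 0],
  ],
)

```text
time_s: 11.4
ee_pos: [0.5045, 0.2453, 0.1197]
tcp_rot: [0.812, 0.584, -0.0, 0.0]
wrist_force: [-0.7, 0.0, 0.6]
grip_width: 1.0
```

Emit:
move_arm(
  series=[
    [0, 0, -0.7, 0],
    [0, 0, -1.5, 0],
    [0, 0, -2.3, 0],
    [0, 0, -3.1, 0],
    [0, 0, -4, 0],
  ],
)

```text
time_s: 11.82
ee_pos: [0.5045, 0.2452, 0.1602]
tcp_rot: [0.812, 0.584, 0.0, 0.0]
wrist_force: [-0.9, 0.6, -0.4]
grip_width: 1.0
```

```bash
python3 -c "
from h import *
S,d=snap('scene','s10')
cv2.imwrite('pics/c10.png',cv2.resize(S[160:340,280:460],(560,560),interpolation=cv2.INTER_CUBIC))
plan(.512,.242,.24,-18.5)
"
```

```text
t 11.87 pos [0.5052 0.2455 0.1618] tooly -18.5 delta cm [-0.11  0.76 -7.82] turn -0.0 F [1.  0.2 2.7] w 1.002 q [-0.9   0.56  0.48  1.86 -0.34  0.81 -0.56]
```

View pics/c10.png

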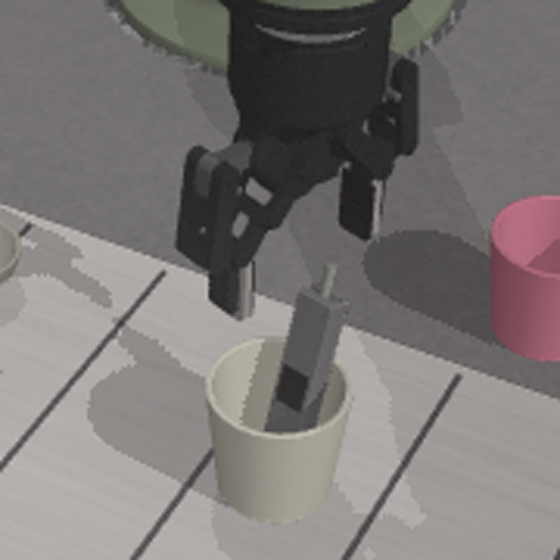

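The fingers are clear of the pin at (330,268), and the stick leans on the rear-right rim while the cup stays upright. I lift away and look again.

Emit:
move_arm(
  series=[
    [0, 0, -2, 0],
    [0, 0, -4, 0],
    [0, 0, -6, 0],
    [0, 0, -8, 0],
    [0, 0, -9, 0],
  ],
)

```text
time_s: 12.28
ee_pos: [0.5051, 0.2454, 0.2516]
tcp_rot: [0.812, 0.584, 0.001, 0.0]
wrist_force: [0.3, 0.6, 0.3]
grip_width: 1.001
```

Emit:
move_arm(
  series=[
    [-3, 0, 0, 0],
    [-7, 0, 0, 0],
    [-11, 0, 0, 0],
    [-15, 0, 0, 0],
    [-18, 0, 0, 0],
  ],
)

```text
time_s: 12.7
ee_pos: [0.4459, 0.0719, 0.2491]
tcp_rot: [0.812, 0.584, -0.0, -0.0]
wrist_force: [0.9, -0.1, 0.8]
grip_width: 1.0
```

Emit:
move_arm(
  series=[
    [0, 0, 0, 0],
    [0, 0, 0, 0],
    [0, 0, 0, 0],
    [0, 0, 0, 0],
    [0, 0, 0, 0],
  ],
)

```text
time_s: 13.12
ee_pos: [0.4475, 0.0754, 0.2491]
tcp_rot: [0.811, 0.585, -0.0, 0.0]
wrist_force: [1.4, 1.0, -0.7]
grip_width: 1.001
```

```bash
python3 -c "
from h import *
S,d=snap('scene','s11');T,dt=snap('top','t11')
cv2.imwrite('pics/c11.png',np.hstack([cv2.resize(S[200:340,300:440],(400,400),interpolation=cv2.INTER_CUBIC),cv2.resize(T[130:240,180:290],(400,400),interpolation=cv2.INTER_CUBIC)]))
cv2.imwrite('pics/f11.png',S)
for n,dd in(('scene',d),('top',dt)):
    W=cloud(n,dd)
    m=(W[...,2]>.086)&(W[...,2]<.098)&(np.hypot(W[...,0]-.512,W[...,1]-.242)<.046)
    print(cv2.minEnclosingCircle(W[m][:,:2].astype(np.float32)))
    m=(W[...,2]>.1)&(W[...,2]<.17)&(np.hypot(W[...,0]-.512,W[...,1]-.242)<.08); p=W[m];print(len(p),p[p[:,2].argmax()])
plan(.5,.1,.24)
"
```

```text
((0.5121465921401978, 0.24132293462753296), 0.04096562787890434)
394 [0.47093572 0.25146416 0.15192782]
((0.5101656913757324, 0.24255897104740143), 0.04029480740427971)
156 [0.46882115 0.24894093 0.15198197]
t 13.22 pos [0.4475 0.0752 0.2491] tooly -18.5 delta cm [4.02 4.2  0.91] turn 0 F [ 0.7 -0.8  0.7] w 0.999 q [-0.8   0.26  0.61  2.03 -0.19  0.9  -0.41]
```

View pics/c11.png

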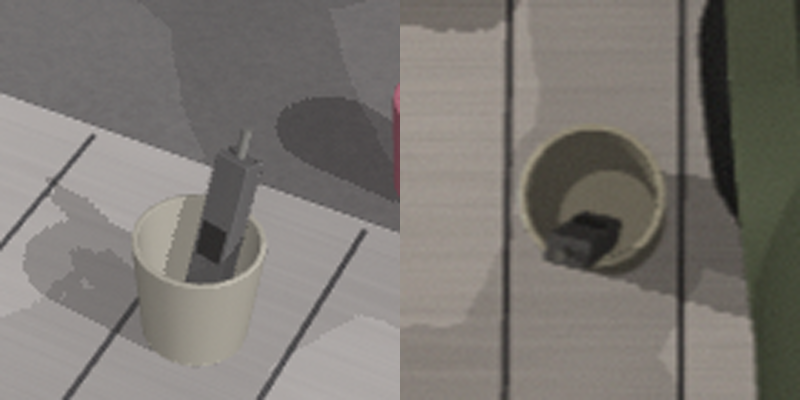

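View pics/f11.png

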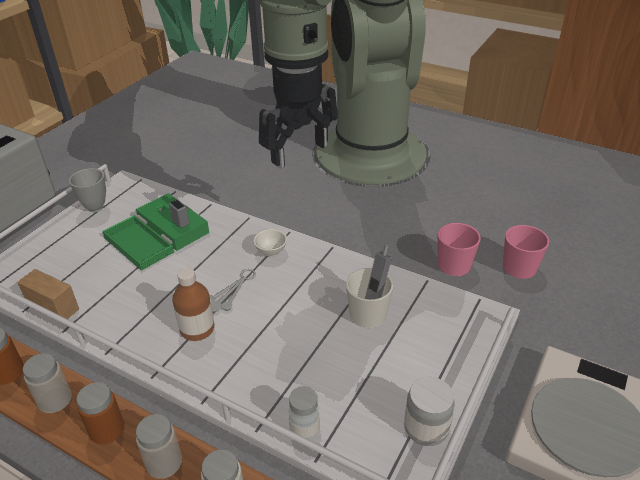

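The thermometer leans in the upright cup, with its pin at scene (387,248). The pack is still plugged in at (178,210) and the arm is clear at (295,130). I hand the job in.

```bash
python3 -c "
from station import manip
print(manip.finish_job())"
```

```text
the job is handed in; nothing more can be done
None
```

I pulled the thermometer straight up out of its socket and lowered it plug end down into the tall white cup. I let go of it there, backed the arm clear and handed the job in at about 13.2 s of the 42 s allowed.

- **Thermometer:** both cameras show it leaning against the cup's rim, with its pin tip at about z = 0.152 m.
- **Cup:** it stands upright. Its rim centre is at about (0.511, 0.242), within about 2 mm of where it was before the thermometer went in.
- **Battery pack:** it is still plugged into its socket.
- **Arm:** the gripper is open and well away from everything, and every wrist force reading, during and after the job, was small.

No final check failed or disagreed. The two cameras gave the thermometer's position before the grasp about 3 mm apart, so I used the average. The grip closed on it without any sideways force.

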